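# Close the vent plugs of three packed jars, oldest batch first

### The arm

A 6-joint arm with a two-finger parallel gripper is mounted at the origin on the work surface. World frame = base frame: x ahead of the robot, y to its left, z up, the work surface at z = 0. Lengths are in m, angles in degrees, forces in N, time in s.
With the tool pointing down it reaches from about 0.35 to 0.875 m from the base axis. Payload 4.2 kg.
Tool frame: the origin (TCP) lies on the centre line of the jaws, within the pads' length; the fingertips stand 25 mm ahead of it and the grasp point (between the pads) lies 6 mm ahead of it; z points along the fingers, y is the line along which they close (so a half turn about z gives the same grasp; the last joint's range is limited). The gripper opens to 87 mm and grips with 3 to 60 N. Pads are 19 mm wide; open, the fingers measure 117 mm over their backs; the gripper's body (75 mm by 190 mm) begins 51 mm behind the grasp point.
Start: joints at [-52.334, 22.042, 0.453, 0, -68.411, -14.817], TCP at [0.243, -0.576, 0.209] pointing down, gripper open.
Joint ranges: [-179.83, 179.83], [-69.29, 118.12], [-61.27, 80.66], [-181.25, 117.63], [-171.15, -9.14], [-177.46, 177.46]. Speed limits (degrees/s): [159.86, 159.86, 180, 180, 180, 180].

### API

Orientations are given as a 3x3 rotation matrix whose columns are the frame's x, y, z axes.
In Python, from station import r gives the robot as it stands.
- The arm moves only by the tool move_arm, never from a script. Its argument "series" is a list of rows, each an object with "grip": the opening, from 0 (shut) to 1 (fully open); "xyz": the shift along the tool's x, y, z in mm, a list of three; "angular": the turn, a rotation vector about the tool's x, y, z in rad, a list of three. A call has 1 to 10 rows; each row is the pose to reach, as a shift and turn from the pose commanded when the call began, along the tool's axes at that moment; what a row does not reach only later rows make up. A row lasts 1/10 s, in which the tool goes at most 50 mm and 8.59 degrees, less where a joint would pass 70% of its speed; a pose out of reach is approached as far as the arm can. A call with a gripper value outside its range is refused whole. The fingers move at their own pace and stop on an object; the grip force is fixed at half the most. Time passes only in rows, so rows that repeat a pose let the fingers close. It gives the time, the measured TCP pose, the force, the opening and the grip force at its end, in the units of the state.
- r.sense(): the state, without advancing time (a new reading comes with each control period).
- r.capture(name): name is "scene" or "top"; returns a dict with "img" (480x640x3 uint8, red, green, blue), "camera_matrix" (3x3 intrinsics, pixels), "rvec" (rotation vector, rad) and "tvec" (3), from world to camera coordinates, as OpenCV has them. Camera axes: x right, y down, z forward; pixel columns grow to the right and rows downward; lengths in m; the calibration is good to about 2 mm. A picture is of the moment at which its call begins. There is no depth.
- r.finish_job(): hands the job in; it is judged then, once.
The state is a dict: "time_s": time; "joints": joint angles; "joint_velocities": joint speeds; "effort": joint torques, N m; "tcp_pos": TCP position; "ee_rot": TCP orientation; "wrist_force": force on the tool from outside, world axes, zero at the start; "moment": the same for the moment, N m; "gripper_width": opening from 0.0 (shut) to 1.0 (fully open); "gripper_force": force on a finger pad.
Only numpy, scipy, OpenCV 4.12 (cv2) and the standard library are available. Lean on these libraries where they do the work, as an engineer would, in place of code of your own. Each camera call takes 0.05 s, during which the arm holds its last target. There are 200 camera calls.

### The job

Close the filled jars, oldest batch first: with the fingertips gently press the red vent plug fully down onto its lid, then the yellow one, then the blue one. Leave the green plug up, because that jar is still airing. Do not pick up, tip or shift any jar, and leave the bottle and the spare lids where they are.

Things in the scene. Friction and masses are not known exactly. Their poses are not given: they have to be found in the camera images.
- red_jar: loose upright white plastic jar, 66 mm across, with a red band on its paper label and a flat white lid 64 mm across whose top is 120 mm above the origin; about 0.3 kg, free to slide, tip or be lifted; origin at the centre of its underside, z up along its axis
- red_top (a point): centre of the top face of the red vent plug, a flat red push-down disc 36 mm across and 6 mm thick on a short stem in the middle of the red jar's lid; it moves down with the plug; fully up it is 133 mm above the table, fully home (disc resting on the lid) 126 mm
- red_plug (a joint): how far the red plug is pressed in, m: 0 up, 0.007 fully home; starts between 0 and 0.0015. Takes about 3 N to move and stays where it is left. It sits on a soft washer (2.5 N per mm) that gives about 1 mm while the plug slides and up to 6 mm in all: press the fingertips 1 to 3 mm past home (4 to 9 N); on release the washer springs back and the plug stays home
- yellow_jar: loose upright white plastic jar, 66 mm across, with a yellow band on its paper label and a flat white lid 64 mm across whose top is 90 mm above the origin; about 0.3 kg, free to slide, tip or be lifted; origin at the centre of its underside, z up along its axis
- yellow_top (a point): centre of the top face of the yellow vent plug, a flat yellow push-down disc 36 mm across and 6 mm thick on a short stem in the middle of the yellow jar's lid; it moves down with the plug; fully up it is 103 mm above the table, fully home (disc resting on the lid) 96 mm
- yellow_plug (a joint): how far the yellow plug is pressed in, m: 0 up, 0.007 fully home; starts between 0 and 0.0015. Takes about 3 N to move and stays where it is left. It sits on a soft washer (2.5 N per mm) that gives about 1 mm while the plug slides and up to 6 mm in all: press the fingertips 1 to 3 mm past home (4 to 9 N); on release the washer springs back and the plug stays home
- blue_jar: loose upright white plastic jar, 66 mm across, with a blue band on its paper label and a flat white lid 64 mm across whose top is 70 mm above the origin; about 0.3 kg, free to slide, tip or be lifted; origin at the centre of its underside, z up along its axis
- blue_top (a point): centre of the top face of the blue vent plug, a flat blue push-down disc 36 mm across and 6 mm thick on a short stem in the middle of the blue jar's lid; it moves down with the plug; fully up it is 83 mm above the table, fully home (disc resting on the lid) 76 mm
- blue_plug (a joint): how far the blue plug is pressed in, m: 0 up, 0.007 fully home; starts between 0 and 0.0015. Takes about 3 N to move and stays where it is left. It sits on a soft washer (2.5 N per mm) that gives about 1 mm while the plug slides and up to 6 mm in all: press the fingertips 1 to 3 mm past home (4 to 9 N); on release the washer springs back and the plug stays home
- green_jar: loose upright white plastic jar, 66 mm across, with a green band on its paper label and a flat white lid 64 mm across whose top is 100 mm above the origin; about 0.3 kg, free to slide, tip or be lifted; origin at the centre of its underside, z up along its axis
- green_top (a point): centre of the top face of the green vent plug, a flat green push-down disc 36 mm across and 6 mm thick on a short stem in the middle of the green jar's lid; it moves down with the plug; fully up it is 113 mm above the table, fully home (disc resting on the lid) 106 mm
- green_plug (a joint): how far the green plug is pressed in, m: 0 up, 0.007 fully home; starts between 0 and 0.0015. Takes about 3 N to move and stays where it is left. It sits on a soft washer (2.5 N per mm) that gives about 1 mm while the plug slides and up to 6 mm in all: press the fingertips 1 to 3 mm past home (4 to 9 N); on release the washer springs back and the plug stays home
- spray: loose white cleaning bottle with a black cap, 68 mm across and 150 mm tall, a bystander; origin at the centre of its underside
- lid0: loose spare white lid lying flat, 64 mm across and 16 mm high, a bystander; origin at the centre of its underside
- lid1: loose spare white lid lying flat, 64 mm across and 16 mm high, a bystander; origin at the centre of its underside
- lid2: loose spare white lid lying flat, 64 mm across and 16 mm high, a bystander; origin at the centre of its underside

How it is judged (in metres and radians):
On the way, in this order (a step that is already met when the one before it is completed fails the run):
1. the fingers press the red plug home (at least 4.5 of 7 mm) (value of joint red_plug above 0.0045 m and contact force between red_jar and the fingers above 0.5 N).
2. the fingers press the yellow plug home (at least 4.5 of 7 mm) (value of joint yellow_plug above 0.0045 m and contact force between yellow_jar and the fingers above 0.5 N).
3. the fingers press the blue plug home (at least 4.5 of 7 mm) (value of joint blue_plug above 0.0045 m and contact force between blue_jar and the fingers above 0.5 N).
At the end, for the whole second after the job is handed in: the red, yellow and blue plugs are each pressed in by at least 4.5 of their 7 mm, the green one by less than 3 mm; all four jars stand upright (within 0.06 rad) and still on the table, within 25 mm of where they started, as do the bottle and the spare lids (value of joint each of red_plug, yellow_plug, blue_plug above 0.0045 m and value of joint green_plug below 0.003 m and angle between each of red_jar, yellow_jar, blue_jar, green_jar's own z axis and vertical below 0.06 rad and height (world z) of each of red_jar, yellow_jar, blue_jar, green_jar below 0.004 m and distance of each of red_jar, yellow_jar, blue_jar, green_jar, spray, lid0, lid1, lid2 from where it was at the start of the episode below 0.025 m and linear speed of each of red_jar, yellow_jar, blue_jar, green_jar below 0.02 m/s); the robot touches nothing.
It fails at once if a plug is pressed in (over 3 mm) before the one ahead of it, in the order red, yellow, blue, is home ((value of joint yellow_plug above 0.003 m and value of joint red_plug below 0.0045 m) or (value of joint blue_plug above 0.003 m and value of joint yellow_plug below 0.0045 m)).
It fails at once if the green plug is pressed in (over 3 mm) (value of joint green_plug above 0.003 m).
It fails at once if a jar is pressed roughly (over 30 N) (contact force between any of red_jar, yellow_jar, blue_jar, green_jar and the fingers above 30 N).
It fails at once if a jar is lifted (over 10 mm), tipped (over 0.25 rad) or pushed away (over 25 mm) (height (world z) of any of red_jar, yellow_jar, blue_jar, green_jar above 0.01 m or angle between any of red_jar, yellow_jar, blue_jar, green_jar's own z axis and vertical above 0.25 rad or distance of any of red_jar, yellow_jar, blue_jar, green_jar from where it was at the start of the episode above 0.025 m).
It fails at once if the bottle or a spare lid is moved (over 25 mm) (distance of any of spray, lid0, lid1, lid2 from where it was at the start of the episode above 0.025 m).
It also fails if it takes over 53 s, if anything falls off the work surface, if the arm or the gripper's body presses on something with over 40 N, if the wrist force passes 120 N, or if a joint passes its speed limit or range.

## Working session

There is one attempt and no reset: what is moved stays moved. The work goes in short steps, Python scripts to look and compute and a tool call to move; the robot and the scene stay as the last step left them, time stands still between calls to the robot, and variables do not carry over. Pictures are saved under pics/ and viewed, at most 10 in all, crops included, and the job is handed in when it is done.

Besides the shell and the picture viewer there is one more tool, called after "Call:" as name(argument=value, ...) on one line, values as JSON. move_arm: Moves the arm, as the interface text tells. Its arguments: {"type":"object","properties":{"series":{"type":"array"}},"required":["series"]}

```bash
mkdir -p pics
python3 - <<'E'
from station import r
import cv2
for n in("scene","top"):
    c=r.capture(n); cv2.imwrite(f"pics/{n}0.png",c["img"][:,:,::-1])
    print(n,c["camera_matrix"],c["rvec"],c["tvec"])
s=r.sense();print(s["time_s"],s["tcp_pos"],s["ee_rot"],s["gripper_width"],s["wrist_force"])
E
```

```text
scene [[533.58086803   0.         311.67309318]
 [  0.         533.58086803 236.78339373]
 [  0.           0.           1.        ]] [ 2.4069001   0.88767804 -0.24887708] [-0.45150395 -0.17220767  1.18380746]
top [[526.06464854   0.         322.54794063]
 [  0.         526.06464854 243.59401104]
 [  0.           0.           1.        ]] [ 2.14864848 -2.17300868  0.09818175] [0.07091347 0.5139417  1.05453917]
0.1 [ 0.24249175 -0.57543274  0.20796977] [[-9.21586966e-01 -3.88170944e-01 -8.83917514e-04]
 [-3.88171929e-01  9.21585294e-01  1.76068849e-03]
 [ 1.31157268e-04  1.96573953e-03 -9.99998059e-01]] 1.0002117937454793 [0.68138053 0.12190419 0.83107989]
```

View pics/top0.png

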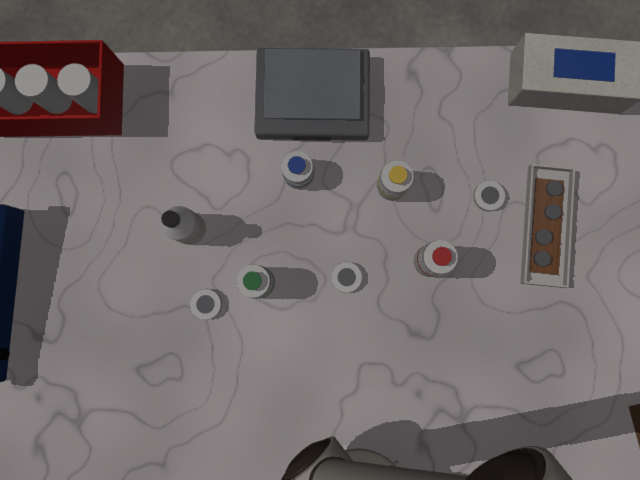

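View pics/scene0.png

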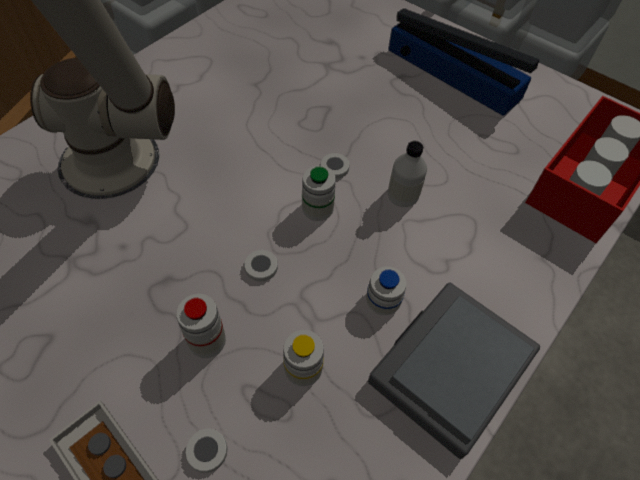

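The top view shows the plugs red at (442,256), yellow (398,175), blue (297,165) and green (252,281). In the scene view red is at (196,308), yellow (303,346), blue (389,279). The paths between the plugs are clear above 0.15 m.

```bash
cat > h.py <<'E'
from station import r
import cv2, numpy as np
from scipy.optimize import least_squares
H={"red":(0,12,.1325),"yellow":(24,33,.1025),"blue":(108,125,.0825),"green":(50,85,.1125)}
SEED={"top":dict(red=(442,256),yellow=(398,175),blue=(297,165),green=(252,281)),
 "scene":dict(red=(196,308),yellow=(303,346),blue=(389,279),green=(319,174))}
def locate():
    px={}
    for n in SEED:
        c=r.capture(n); hsv=cv2.cvtColor(c["img"],cv2.COLOR_RGB2HSV)
        for k,(lo,hi,z) in H.items():
            m=cv2.inRange(hsv,(lo,110,50),(hi,255,255))
            _,lab,st,cen=cv2.connectedComponentsWithStats(m)
            i=lab[SEED[n][k][1],SEED[n][k][0]]
            if i==0: print("miss",n,k); continue
            px[n,k]=(cen[i],c,st[i])
    out={}
    for k,(_,_,z) in H.items():
        R=[]
        for n in SEED:
            if (n,k) not in px: continue
            uv,c,st=px[n,k]; K=c["camera_matrix"]; M=cv2.Rodrigues(np.array(c["rvec"]))[0]; t=np.array(c["tvec"]).ravel()
            d=M.T@np.linalg.solve(K,[*uv,1]); o=-M.T@t
            R.append((n,st[2:5].tolist(),(o+d*(z-o[2])/d[2]).round(4)))
        print(k,R); out[k]=np.mean([a[2] for a in R],0)
    return out
def go(p,ztip):
    s=r.sense(); d=np.array([p[0],p[1],ztip+.025])-s["tcp_pos"]
    return (np.array(s["ee_rot"]).T@d*1000).round(1)
E
python3 - <<'E'
from h import *
o=locate()
print(go(o["red"],.18))
E
```

```text
miss top yellow
red [('top', [19, 19, 276], array([ 0.4782, -0.1561,  0.1325])), ('scene', [23, 21, 348], array([ 0.4802, -0.1565,  0.1325]))]
yellow [('scene', [23, 22, 370], array([ 0.6418, -0.0837,  0.1025]))]
blue [('top', [17, 16, 222], array([0.6672, 0.1149, 0.0825])), ('scene', [19, 17, 223], array([0.669 , 0.115 , 0.0825]))]
green [('top', [11, 16, 70], array([0.435 , 0.2049, 0.1125])), ('scene', [17, 13, 178], array([0.4391, 0.1984, 0.1125]))]
[-380.9  294.6    3.6]
```

Call:
move_arm(series=[{"grip": 0,"xyz": [-40,30,0],"angular": [0,0,0]},{"grip": 0,"xyz": [-80,60,0],"angular": [0,0,0]},{"grip": 0,"xyz": [-120,92,0],"angular": [0,0,0]},{"grip": 0,"xyz": [-160,123,0],"angular": [0,0,0]},{"grip": 0,"xyz": [-200,154,0],"angular": [0,0,0]},{"grip": 0,"xyz": [-240,185,0],"angular": [0,0,0]},{"grip": 0,"xyz": [-280,216,0],"angular": [0,0,0]},{"grip": 0,"xyz": [-320,247,0],"angular": [0,0,0]},{"grip": 0,"xyz": [-355,274,2],"angular": [0,0,0]},{"grip": 0,"xyz": [-381,294,4],"angular": [0,0,0]}])

```text
time_s: 1.2
tcp_pos: [0.4807, -0.1544, 0.2051]
ee_rot: [[-0.921, -0.39, 0.001], [-0.39, 0.921, 0.0], [-0.001, -0.0, -1.0]]
wrist_force: [1.1, -0.8, -1.3]
gripper_width: 0.173
gripper_force: 0.0
```

Call:
move_arm(series=[{"grip": 0,"xyz": [0,0,0],"angular": [0,0,0]},{"grip": 0,"xyz": [0,0,0],"angular": [0,0,0]},{"grip": 0,"xyz": [0,0,0],"angular": [0,0,0]},{"grip": 0,"xyz": [0,0,0],"angular": [0,0,0]}])

```text
time_s: 1.6
tcp_pos: [0.4791, -0.1579, 0.205]
ee_rot: [[-0.922, -0.387, -0.0], [-0.387, 0.922, -0.0], [0.0, 0.0, -1.0]]
wrist_force: [-0.3, 1.2, 0.3]
gripper_width: 0.008
gripper_force: 0.0
```

Run:
```python
from h import *
print(go((.479,-.156),.133)); s=r.sense(); print(s["time_s"],s["tcp_pos"],s["ee_rot"],s["wrist_force"],s["gripper_width"])
for n,(x,y) in {"scene":(196,280),"top":(442,250)}.items():
    i=r.capture(n)["img"][y-100:y+100,max(x-130,0):x+130,::-1]; cv2.imwrite(f"pics/{n}1.png",cv2.resize(i,None,fx=2,fy=2))
a,b=[cv2.imread(f"pics/{n}1.png") for n in("scene","top")]
cv2.imwrite("pics/both1.png",cv2.resize(np.hstack([a,b]),(800,312)))
```

```text
[-0.7  1.8 47. ]
1.6 [ 0.47910148 -0.1579473   0.20499167] [[-9.22177061e-01 -3.86767963e-01 -1.05084753e-04]
 [-3.86767961e-01  9.22177067e-01 -3.69663651e-05]
 [ 1.11204155e-04  6.55388171e-06 -9.99999994e-01]] [-0.27361869  1.17241073  0.34081732] 0.008473171321496454
```

View pics/both1.png

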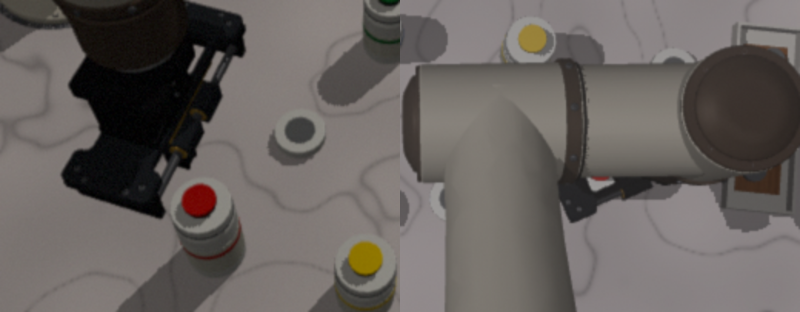

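Run:
```python
from h import *
s=r.sense(); p=np.array(s["tcp_pos"]);R=np.array(s["ee_rot"])
c=r.capture("scene"); i=c["img"][:,:,::-1].copy()
L=np.array([[0,0,.025],[0,0,.006],[0,0,-.045],[0,.095,-.045],[0,-.095,-.045]])
W=np.vstack([L@R.T+p,[.479,-.156,.1325]])
uv=cv2.projectPoints(W,np.array(c["rvec"]),np.array(c["tvec"]),c["camera_matrix"],None)[0][:,0]; print(uv.round(0).tolist())
i=cv2.resize(i[150:380,60:340],None,fx=2.6,fy=2.6); i=cv2.convertScaleAbs(i,alpha=2.2)
for q in uv: cv2.circle(i,tuple(int(v) for v in (q-[60,150])*2.6),3,(255,0,255),-1)
cv2.imwrite("pics/p2.png",i)
```

```text
[[189.0, 294.0], [186.0, 288.0], [180.0, 270.0], [208.0, 217.0], [148.0, 330.0], [195.0, 307.0]]
```

View pics/p2.png

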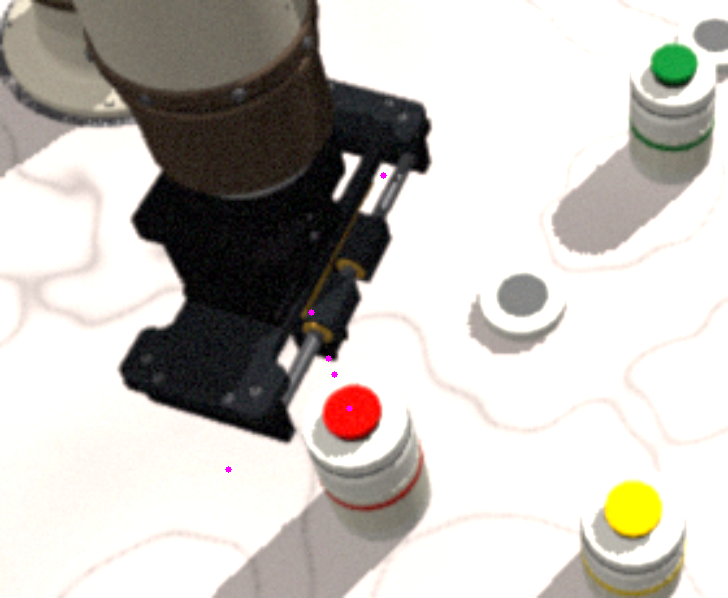

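The brightened crop washes out pale parts. The visible finger end sits at (330,352) and the predicted tip at (334,374), so I'll zoom in unsaturated.

Run:
```python
from h import *
i=r.capture("scene")["img"][240:330,140:240,::-1]
i=cv2.resize(i,None,fx=6,fy=6,interpolation=cv2.INTER_CUBIC)
i=(255*(i/255.)**.6).astype(np.uint8); cv2.imwrite("pics/p3.png",i)
```

```text
(no output)
```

View pics/p3.png

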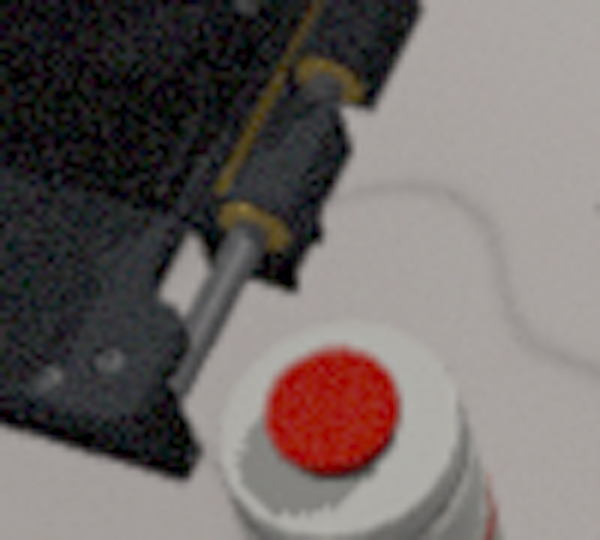

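Run:
```python
from h import *
s=r.sense(); p=np.array(s["tcp_pos"]);R=np.array(s["ee_rot"])
c=r.capture("scene"); i=c["img"][230:330,140:240,::-1]
i=cv2.resize(i,None,fx=6,fy=6,interpolation=cv2.INTER_CUBIC); i=(255*(i/255.)**.45).astype(np.uint8)
def box(hx,hy,z,col):
    L=np.array([[a*hx,b*hy,z] for a,b in((1,1),(1,-1),(-1,-1),(-1,1))])
    uv=cv2.projectPoints(L@R.T+p,np.array(c["rvec"]),np.array(c["tvec"]),c["camera_matrix"],None)[0][:,0]
    cv2.polylines(i,[((uv-[140,230])*6).astype(int)],True,col,1)
    print(z,uv.round(1).tolist())
box(.0095,.015,.025,(255,0,255)); box(.0095,.015,-.02,(0,255,255)); box(.0375,.095,-.045,(0,255,0))
cv2.imwrite("pics/p4.png",i)
```

```text
0.025 [[187.1, 283.7], [178.5, 300.6], [190.3, 304.2], [198.7, 287.2]]
-0.02 [[181.7, 268.5], [172.5, 285.9], [184.9, 289.6], [193.8, 272.1]]
-0.045 [[184.5, 211.1], [122.0, 322.2], [174.7, 338.7], [231.2, 223.8]]
```

View pics/p4.png

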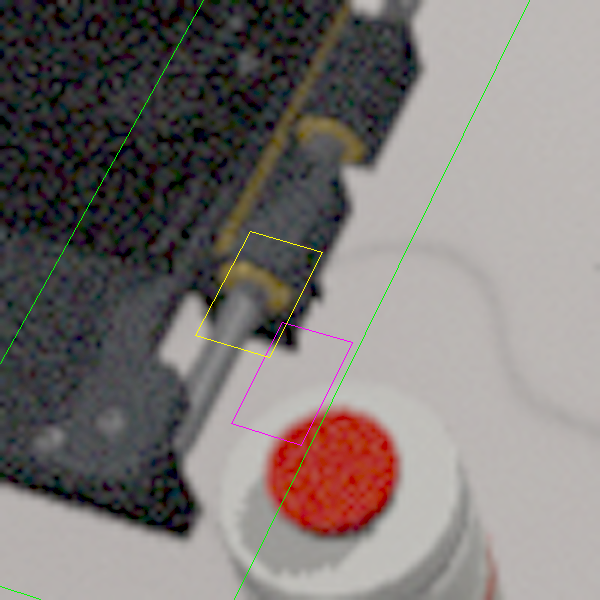

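The rendered gripper sits about 15 px above its predicted outline: the visible corner is at (275–295,345), where (300,445) was expected. That means it is either about 45 mm higher or offset sideways. The top camera can tell which.

Run:
```python
from h import *
s=r.sense(); p=np.array(s["tcp_pos"]);R=np.array(s["ee_rot"])
o=[]
for n,(x0,y0) in {"scene":(120,190),"top":(370,190)}.items():
    c=r.capture(n); i=c["img"][y0:y0+150,x0:x0+130,::-1]
    i=cv2.resize(i,None,fx=3,fy=3,interpolation=cv2.INTER_CUBIC); i=(255*(i/255.)**.45).astype(np.uint8)
    for hx,hy,z,col in((.0375,.095,-.045,(0,255,0)),(.0375,.095,-.09,(0,0,255)),(.0095,.015,.025,(255,0,255)),(.0095,.015,-.02,(0,255,255))):
        L=np.array([[a*hx,b*hy,z] for a,b in((1,1),(1,-1),(-1,-1),(-1,1))])
        uv=cv2.projectPoints(L@R.T+p,np.array(c["rvec"]),np.array(c["tvec"]),c["camera_matrix"],None)[0][:,0]
        cv2.polylines(i,[((uv-[x0,y0])*3).astype(int)],True,col,1)
    o.append(i)
cv2.imwrite("pics/p5.png",np.hstack(o)); print(s["joints"])
```

```text
[ 2.63781834e-01  1.04630870e+01 -1.64648678e+01 -7.24569641e-04
 -6.30676988e+01 -6.74765141e+01]
```

View pics/p5.png

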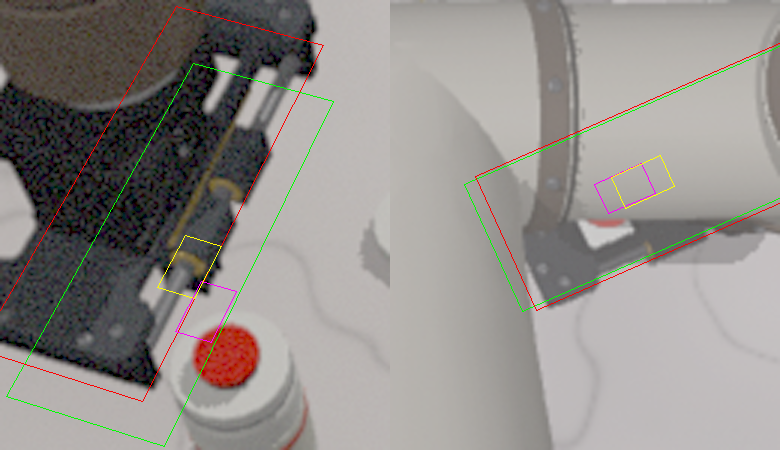

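The top view fits the red outline (body 45 mm higher) with no sideways offset. The position is therefore fine and only the drawn height is in doubt, so I'll descend in small steps and watch the force.

Call:
move_arm(series=[{"grip": 0,"xyz": [0,0,15],"angular": [0,0,0]},{"grip": 0,"xyz": [-0.5,1,30],"angular": [0,0,0]},{"grip": 0,"xyz": [-0.7,1.8,38],"angular": [0,0,0]},{"grip": 0,"xyz": [-0.7,1.8,43],"angular": [0,0,0]},{"grip": 0,"xyz": [-0.7,1.8,43],"angular": [0,0,0]},{"grip": 0,"xyz": [-0.7,1.8,43],"angular": [0,0,0]}])

```text
time_s: 2.55
tcp_pos: [0.48, -0.1552, 0.1624]
ee_rot: [[-0.921, -0.388, 0.001], [-0.388, 0.921, -0.0], [-0.001, -0.001, -1.0]]
wrist_force: [0.2, -0.1, 0.7]
gripper_width: 0.003
gripper_force: 0.0
```

Call:
move_arm(series=[{"grip": 0,"xyz": [0,0,1],"angular": [0,0,0]},{"grip": 0,"xyz": [0,0,2],"angular": [0,0,0]},{"grip": 0,"xyz": [0,0,3],"angular": [0,0,0]},{"grip": 0,"xyz": [0,0,4],"angular": [0,0,0]},{"grip": 0,"xyz": [0,0,5],"angular": [0,0,0]},{"grip": 0,"xyz": [0,0,6],"angular": [0,0,0]},{"grip": 0,"xyz": [0,0,6],"angular": [0,0,0]}])

```text
time_s: 3.25
tcp_pos: [0.4795, -0.1551, 0.1558]
ee_rot: [[-0.922, -0.388, -0.0], [-0.388, 0.922, 0.0], [0.0, 0.0, -1.0]]
wrist_force: [0.6, -0.8, 0.3]
gripper_width: 0.003
gripper_force: 0.0
```

Call:
move_arm(series=[{"grip": 0,"xyz": [0,0,1],"angular": [0,0,0]},{"grip": 0,"xyz": [0,0,2],"angular": [0,0,0]},{"grip": 0,"xyz": [0,0,3],"angular": [0,0,0]},{"grip": 0,"xyz": [0,0,3],"angular": [0,0,0]}])

```text
time_s: 3.65
tcp_pos: [0.4795, -0.1551, 0.1528]
ee_rot: [[-0.922, -0.388, -0.0], [-0.388, 0.922, 0.0], [0.0, 0.0, -1.0]]
wrist_force: [-0.1, 0.2, -0.7]
gripper_width: 0.005
gripper_force: 0.0
```

Run:
```python
from h import *
s=r.sense(); p=np.array(s["tcp_pos"]);R=np.array(s["ee_rot"]); print(s["wrist_force"],s["moment"])
c=r.capture("scene"); i=c["img"][250:340,140:250,::-1]
i=cv2.resize(i,None,fx=6,fy=6,interpolation=cv2.INTER_CUBIC); i=(255*(i/255.)**.45).astype(np.uint8)
for z,col in((.025,(255,0,255)),(-.02,(0,255,255))):
    L=np.array([[a*.0095,b*.015,z] for a,b in((1,1),(1,-1),(-1,-1),(-1,1))])
    uv=cv2.projectPoints(L@R.T+p,np.array(c["rvec"]),np.array(c["tvec"]),c["camera_matrix"],None)[0][:,0]
    cv2.polylines(i,[((uv-[140,250])*6).astype(int)],True,col,1)
cv2.imwrite("pics/p6.png",i)
```

```text
[-0.05625529  0.18277343 -0.73655485] [-0.01784904 -0.00833366 -0.0491558 ]
```

View pics/p6.png

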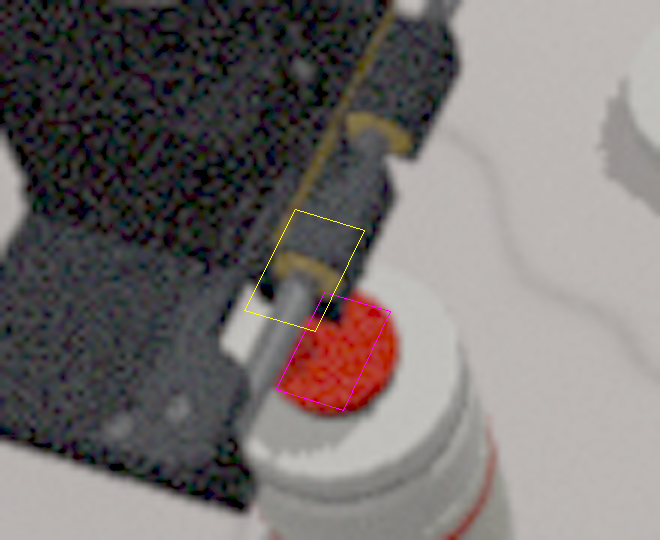

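The fingertips reportedly at z 0.128 carry no force, and the picture shows them still well above the red disc: visible tip at (330,310), disc centre about (340,355). The real tips are about 40 mm higher than the stated tool length, so I'll keep descending under guard.

Call:
move_arm(series=[{"grip": 0,"xyz": [0,0,3],"angular": [0,0,0]},{"grip": 0,"xyz": [0,0,6],"angular": [0,0,0]},{"grip": 0,"xyz": [0,0,9],"angular": [0,0,0]},{"grip": 0,"xyz": [0,0,10],"angular": [0,0,0]},{"grip": 0,"xyz": [0,0,10],"angular": [0,0,0]}])

```text
time_s: 4.2
tcp_pos: [0.4794, -0.1551, 0.1427]
ee_rot: [[-0.922, -0.388, -0.001], [-0.388, 0.922, 0.0], [0.001, 0.0, -1.0]]
wrist_force: [-1.1, -0.1, 0.5]
gripper_width: 0.005
gripper_force: 0.0
```

Call:
move_arm(series=[{"grip": 0,"xyz": [0,0,2],"angular": [0,0,0]},{"grip": 0,"xyz": [0,0,4],"angular": [0,0,0]},{"grip": 0,"xyz": [0,0,6],"angular": [0,0,0]},{"grip": 0,"xyz": [0,0,6],"angular": [0,0,0]}])

```text
time_s: 4.6
tcp_pos: [0.4793, -0.1551, 0.1366]
ee_rot: [[-0.922, -0.388, -0.001], [-0.388, 0.922, 0.0], [0.001, 0.0, -1.0]]
wrist_force: [-0.8, 0.1, 0.4]
gripper_width: 0.002
gripper_force: 0.0
```

Call:
move_arm(series=[{"grip": 0,"xyz": [0,0,2],"angular": [0,0,0]},{"grip": 0,"xyz": [0,0,4],"angular": [0,0,0]},{"grip": 0,"xyz": [0,0,5],"angular": [0,0,0]},{"grip": 0,"xyz": [0,0,5],"angular": [0,0,0]}])

```text
time_s: 5.0
tcp_pos: [0.4794, -0.1551, 0.1317]
ee_rot: [[-0.922, -0.388, -0.0], [-0.388, 0.922, 0.0], [0.0, 0.0, -1.0]]
wrist_force: [0.1, 0.0, -0.6]
gripper_width: 0.006
gripper_force: 0.0
```

Run:
```python
from h import *
s=r.sense(); p=np.array(s["tcp_pos"]);R=np.array(s["ee_rot"]); o=[]
for n,(x0,y0) in {"scene":(150,250),"top":(400,210)}.items():
    c=r.capture(n); i=c["img"][y0:y0+100,x0:x0+80,::-1]
    i=cv2.resize(i,None,fx=5,fy=5,interpolation=cv2.INTER_CUBIC); i=(255*(i/255.)**.45).astype(np.uint8)
    for z,col in((.025,(255,0,255)),(-.02,(0,255,255))):
        L=np.array([[a*.0095,b*.015,z] for a,b in((1,1),(1,-1),(-1,-1),(-1,1))])
        uv=cv2.projectPoints(L@R.T+p,np.array(c["rvec"]),np.array(c["tvec"]),c["camera_matrix"],None)[0][:,0]
        cv2.polylines(i,[((uv-[x0,y0])*5).astype(int)],True,col,1)
    o.append(i)
cv2.imwrite("pics/p7.png",np.hstack(o))
```

```text
(no output)
```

View pics/p7.png

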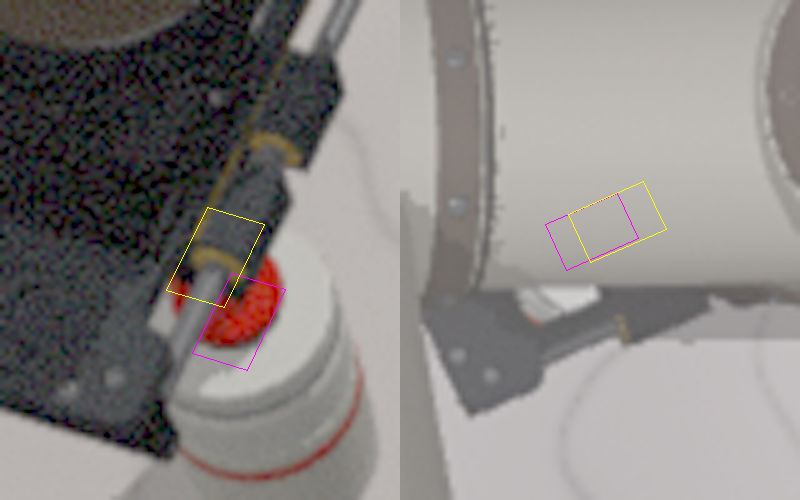

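The tips still look about 20 mm above the red disc: visible tip near (235,298) in the crop, matching an outline 45 mm up the tool axis. The body shows the same rigid 45 mm shift, so I'll continue guarded.

Call:
move_arm(series=[{"grip": 0,"xyz": [0,0,3],"angular": [0,0,0]},{"grip": 0,"xyz": [0,0,6],"angular": [0,0,0]},{"grip": 0,"xyz": [0,0,8],"angular": [0,0,0]},{"grip": 0,"xyz": [0,0,8],"angular": [0,0,0]}])

```text
time_s: 5.5
tcp_pos: [0.4793, -0.1551, 0.1235]
ee_rot: [[-0.922, -0.388, -0.001], [-0.388, 0.922, 0.0], [0.001, 0.0, -1.0]]
wrist_force: [0.4, 0.0, -0.4]
gripper_width: 0.003
gripper_force: 0.0
```

Call:
move_arm(series=[{"grip": 0,"xyz": [0,0,2],"angular": [0,0,0]},{"grip": 0,"xyz": [0,0,4],"angular": [0,0,0]},{"grip": 0,"xyz": [0,0,4],"angular": [0,0,0]}])

```text
time_s: 5.8
tcp_pos: [0.4795, -0.1551, 0.1197]
ee_rot: [[-0.922, -0.388, -0.0], [-0.388, 0.922, 0.0], [0.0, 0.0, -1.0]]
wrist_force: [-0.2, -0.5, -0.7]
gripper_width: 0.006
gripper_force: 0.0
```

Call:
move_arm(series=[{"grip": 0,"xyz": [0,0,2],"angular": [0,0,0]},{"grip": 0,"xyz": [0,0,3],"angular": [0,0,0]},{"grip": 0,"xyz": [0,0,3],"angular": [0,0,0]}])

```text
time_s: 6.1
tcp_pos: [0.4797, -0.1551, 0.1172]
ee_rot: [[-0.921, -0.388, 0.0], [-0.388, 0.921, -0.0], [-0.0, -0.0, -1.0]]
wrist_force: [-1.0, 0.0, 2.9]
gripper_width: 0.004
gripper_force: 1.3
```

Contact: 2.9 N at TCP z 0.117, so the real tips are about 40 mm higher than stated. Next I press home in small steps.

Call:
move_arm(series=[{"grip": 0,"xyz": [0,0,1],"angular": [0,0,0]},{"grip": 0,"xyz": [0,0,2],"angular": [0,0,0]},{"grip": 0,"xyz": [0,0,3],"angular": [0,0,0]},{"grip": 0,"xyz": [0,0,4],"angular": [0,0,0]},{"grip": 0,"xyz": [0,0,4],"angular": [0,0,0]}])

```text
time_s: 6.6
tcp_pos: [0.4797, -0.1551, 0.1128]
ee_rot: [[-0.922, -0.388, 0.0], [-0.388, 0.922, -0.0], [-0.0, -0.0, -1.0]]
wrist_force: [-0.4, -0.1, 2.0]
gripper_width: 0.005
gripper_force: 1.3
```

Call:
move_arm(series=[{"grip": 0,"xyz": [0,0,1],"angular": [0,0,0]},{"grip": 0,"xyz": [0,0,2],"angular": [0,0,0]},{"grip": 0,"xyz": [0,0,2],"angular": [0,0,0]}])

```text
time_s: 6.9
tcp_pos: [0.4797, -0.1552, 0.1111]
ee_rot: [[-0.921, -0.388, 0.0], [-0.388, 0.921, -0.0], [-0.0, -0.0, -1.0]]
wrist_force: [-0.9, 0.3, 4.6]
gripper_width: 0.004
gripper_force: 2.1
```

Call:
move_arm(series=[{"grip": 0,"xyz": [0,0,1],"angular": [0,0,0]},{"grip": 0,"xyz": [0,0,1.5],"angular": [0,0,0]},{"grip": 0,"xyz": [0,0,1.5],"angular": [0,0,0]}])

```text
time_s: 7.2
tcp_pos: [0.4798, -0.1552, 0.11]
ee_rot: [[-0.921, -0.389, 0.0], [-0.389, 0.921, -0.0], [-0.0, -0.0, -1.0]]
wrist_force: [-1.9, 1.3, 7.5]
gripper_width: 0.004
gripper_force: 3.4
```

Red is home at 7.5 N. Now I raise and go to yellow.

Call:
move_arm(series=[{"grip": 0,"xyz": [0,0,-10],"angular": [0,0,0]},{"grip": 0,"xyz": [0,0,-30],"angular": [0,0,0]},{"grip": 0,"xyz": [0,0,-45],"angular": [0,0,0]},{"grip": 0,"xyz": [-30,0,-45],"angular": [0,0,0]},{"grip": 0,"xyz": [-70,1,-45],"angular": [0,0,0]},{"grip": 0,"xyz": [-110,2,-45],"angular": [0,0,0]},{"grip": 0,"xyz": [-150,3,-45],"angular": [0,0,0]},{"grip": 0,"xyz": [-176,3,-45],"angular": [0,0,0]},{"grip": 0,"xyz": [-176,3,-45],"angular": [0,0,0]},{"grip": 0,"xyz": [-176,3,-45],"angular": [0,0,0]}])

```text
time_s: 8.2
tcp_pos: [0.64, -0.0837, 0.1534]
ee_rot: [[-0.921, -0.388, -0.002], [-0.388, 0.921, 0.0], [0.002, 0.001, -1.0]]
wrist_force: [0.7, 0.3, 0.6]
gripper_width: 0.004
gripper_force: 0.0
```

Run:
```python
from h import *
o=locate(); s=r.sense(); print(s["tcp_pos"],s["wrist_force"],go((.6412,-.0838),.095-.025))
```

```text
miss top yellow
miss top blue
miss scene yellow
miss scene green
red [('top', [19, 18, 274], array([ 0.4774, -0.1544,  0.1325])), ('scene', [22, 21, 353], array([ 0.4832, -0.158 ,  0.1325]))]
yellow []
blue [('scene', [19, 18, 253], array([0.669 , 0.1143, 0.0825]))]
green [('top', [3, 1, 3], array([0.4365, 0.1957, 0.1125]))]
[ 0.63949558 -0.08433162  0.15421154] [ 0.78987722 -0.85087955  0.90347666] [-1.8 -0.2 59.2]
  return _methods._mean(a, axis=axis, dtype=dtype,
  ret = ret.dtype.type(ret / rcount)
```

Red's image shift matches a plug about 7 mm lower. Descending on yellow.

Call:
move_arm(series=[{"grip": 0,"xyz": [-1.8,0,15],"angular": [0,0,0]},{"grip": 0,"xyz": [-1.8,0,35],"angular": [0,0,0]},{"grip": 0,"xyz": [-1.8,0,50],"angular": [0,0,0]},{"grip": 0,"xyz": [-1.8,0,58],"angular": [0,0,0]},{"grip": 0,"xyz": [-1.8,0,62],"angular": [0,0,0]},{"grip": 0,"xyz": [-1.8,0,62],"angular": [0,0,0]}])

```text
time_s: 8.9
tcp_pos: [0.642, -0.0836, 0.0926]
ee_rot: [[-0.922, -0.388, -0.0], [-0.388, 0.922, -0.0], [0.0, -0.0, -1.0]]
wrist_force: [-0.1, -0.3, 0.7]
gripper_width: 0.006
gripper_force: 0.0
```

Call:
move_arm(series=[{"grip": 0,"xyz": [0,0,1],"angular": [0,0,0]},{"grip": 0,"xyz": [0,0,2],"angular": [0,0,0]},{"grip": 0,"xyz": [0,0,3],"angular": [0,0,0]},{"grip": 0,"xyz": [0,0,4],"angular": [0,0,0]},{"grip": 0,"xyz": [0,0,5],"angular": [0,0,0]},{"grip": 0,"xyz": [0,0,5],"angular": [0,0,0]}])

```text
time_s: 9.5
tcp_pos: [0.6425, -0.0833, 0.0879]
ee_rot: [[-0.921, -0.389, 0.001], [-0.389, 0.921, -0.0], [-0.0, -0.0, -1.0]]
wrist_force: [-0.4, -0.2, 2.1]
gripper_width: 0.004
gripper_force: 1.4
```

Contact as predicted (2.1 N at 0.088). Pressing home.

Call:
move_arm(series=[{"grip": 0,"xyz": [0,0,1],"angular": [0,0,0]},{"grip": 0,"xyz": [0,0,2],"angular": [0,0,0]},{"grip": 0,"xyz": [0,0,3],"angular": [0,0,0]},{"grip": 0,"xyz": [0,0,4],"angular": [0,0,0]},{"grip": 0,"xyz": [0,0,5],"angular": [0,0,0]},{"grip": 0,"xyz": [0,0,6],"angular": [0,0,0]},{"grip": 0,"xyz": [0,0,6],"angular": [0,0,0]}])

```text
time_s: 10.2
tcp_pos: [0.6425, -0.0833, 0.0814]
ee_rot: [[-0.921, -0.388, 0.0], [-0.388, 0.921, -0.0], [-0.0, -0.0, -1.0]]
wrist_force: [0.5, 0.3, 3.3]
gripper_width: 0.008
gripper_force: 1.7
```

Call:
move_arm(series=[{"grip": 0,"xyz": [0,0,1],"angular": [0,0,0]},{"grip": 0,"xyz": [0,0,2],"angular": [0,0,0]},{"grip": 0,"xyz": [0,0,2],"angular": [0,0,0]}])

```text
time_s: 10.5
tcp_pos: [0.6425, -0.0833, 0.0802]
ee_rot: [[-0.921, -0.389, 0.001], [-0.389, 0.921, -0.0], [-0.001, -0.0, -1.0]]
wrist_force: [-0.7, 1.5, 7.2]
gripper_width: 0.006
gripper_force: 3.2
```

Yellow is home at 7.2 N. On to blue.

Call:
move_arm(series=[{"grip": 0,"xyz": [0,0,-10],"angular": [0,0,0]},{"grip": 0,"xyz": [0,0,-30],"angular": [0,0,0]},{"grip": 0,"xyz": [0,0,-45],"angular": [0,0,0]},{"grip": 0,"xyz": [-20,34,-45],"angular": [0,0,0]},{"grip": 0,"xyz": [-40,69,-45],"angular": [0,0,0]},{"grip": 0,"xyz": [-60,103,-45],"angular": [0,0,0]},{"grip": 0,"xyz": [-80,138,-45],"angular": [0,0,0]},{"grip": 0,"xyz": [-100,172,-45],"angular": [0,0,0]},{"grip": 0,"xyz": [-100,172,-45],"angular": [0,0,0]},{"grip": 0,"xyz": [-100,172,-45],"angular": [0,0,0]}])

```text
time_s: 11.5
tcp_pos: [0.6669, 0.1147, 0.1236]
ee_rot: [[-0.921, -0.39, -0.002], [-0.39, 0.921, -0.001], [0.002, 0.0, -1.0]]
wrist_force: [-0.7, 0.0, 0.2]
gripper_width: 0.007
gripper_force: 0.0
```

Run:
```python
from h import *
s=r.sense(); print(s["tcp_pos"],s["wrist_force"],go((.668,.1147),.070-.025))
```

```text
[0.66687996 0.1147207  0.12355833] [-0.69270678  0.04610238  0.20772566] [-1.1 -0.5 53.6]
```

Call:
move_arm(series=[{"grip": 0,"xyz": [0,0,15],"angular": [0,0,0]},{"grip": 0,"xyz": [0,0,35],"angular": [0,0,0]},{"grip": 0,"xyz": [0,0,47],"angular": [0,0,0]},{"grip": 0,"xyz": [0,0,52],"angular": [0,0,0]},{"grip": 0,"xyz": [0,0,52],"angular": [0,0,0]},{"grip": 0,"xyz": [0,0,52],"angular": [0,0,0]}])

```text
time_s: 12.1
tcp_pos: [0.6682, 0.1137, 0.0732]
ee_rot: [[-0.922, -0.388, 0.001], [-0.388, 0.922, 0.0], [-0.001, -0.0, -1.0]]
wrist_force: [0.2, 0.1, 0.3]
gripper_width: 0.004
gripper_force: 0.0
```

Call:
move_arm(series=[{"grip": 0,"xyz": [0,0,1],"angular": [0,0,0]},{"grip": 0,"xyz": [0,0,2],"angular": [0,0,0]},{"grip": 0,"xyz": [0,0,3],"angular": [0,0,0]},{"grip": 0,"xyz": [0,0,4],"angular": [0,0,0]},{"grip": 0,"xyz": [0,0,5],"angular": [0,0,0]},{"grip": 0,"xyz": [0,0,5],"angular": [0,0,0]}])

```text
time_s: 12.7
tcp_pos: [0.6678, 0.1141, 0.0679]
ee_rot: [[-0.921, -0.389, 0.0], [-0.389, 0.921, 0.0], [-0.0, -0.0, -1.0]]
wrist_force: [-1.0, -0.3, 3.5]
gripper_width: 0.004
gripper_force: 1.3
```

Call:
move_arm(series=[{"grip": 0,"xyz": [0,0,1],"angular": [0,0,0]},{"grip": 0,"xyz": [0,0,2],"angular": [0,0,0]},{"grip": 0,"xyz": [0,0,3],"angular": [0,0,0]},{"grip": 0,"xyz": [0,0,4],"angular": [0,0,0]},{"grip": 0,"xyz": [0,0,5],"angular": [0,0,0]},{"grip": 0,"xyz": [0,0,6],"angular": [0,0,0]},{"grip": 0,"xyz": [0,0,6],"angular": [0,0,0]}])

```text
time_s: 13.4
tcp_pos: [0.6677, 0.1141, 0.0614]
ee_rot: [[-0.921, -0.388, 0.0], [-0.388, 0.921, 0.0], [-0.0, -0.0, -1.0]]
wrist_force: [-0.7, 0.2, 3.6]
gripper_width: 0.009
gripper_force: 1.7
```

Call:
move_arm(series=[{"grip": 0,"xyz": [0,0,1],"angular": [0,0,0]},{"grip": 0,"xyz": [0,0,2],"angular": [0,0,0]},{"grip": 0,"xyz": [0,0,2],"angular": [0,0,0]}])

```text
time_s: 13.7
tcp_pos: [0.6678, 0.1141, 0.0602]
ee_rot: [[-0.921, -0.389, 0.001], [-0.389, 0.921, 0.0], [-0.001, -0.0, -1.0]]
wrist_force: [-2.5, 0.5, 6.5]
gripper_width: 0.005
gripper_force: 3.2
```

Blue is home at 6.5 N. Next: rise, back off toward the start side so the view is clear, and check.

Call:
move_arm(series=[{"grip": 0,"xyz": [0,0,-10],"angular": [0,0,0]},{"grip": 0,"xyz": [0,0,-30],"angular": [0,0,0]},{"grip": 0,"xyz": [0,0,-60],"angular": [0,0,0]},{"grip": 0,"xyz": [0,0,-100],"angular": [0,0,0]},{"grip": 0,"xyz": [0,0,-140],"angular": [0,0,0]},{"grip": 0,"xyz": [20,-35,-150],"angular": [0,0,0]},{"grip": 0,"xyz": [40,-70,-150],"angular": [0,0,0]},{"grip": 0,"xyz": [60,-110,-150],"angular": [0,0,0]},{"grip": 0,"xyz": [80,-150,-150],"angular": [0,0,0]},{"grip": 0,"xyz": [100,-190,-150],"angular": [0,0,0]}])

```text
time_s: 14.7
tcp_pos: [0.6484, -0.1016, 0.2091]
ee_rot: [[-0.921, -0.388, -0.001], [-0.388, 0.921, 0.0], [0.001, 0.001, -1.0]]
wrist_force: [0.8, -0.1, 0.3]
gripper_width: 0.002
gripper_force: 0.0
```

Call:
move_arm(series=[{"grip": 0,"xyz": [20,-35,0],"angular": [0,0,0]},{"grip": 0,"xyz": [45,-70,0],"angular": [0,0,0]},{"grip": 0,"xyz": [70,-105,0],"angular": [0,0,0]},{"grip": 0,"xyz": [95,-140,0],"angular": [0,0,0]},{"grip": 0,"xyz": [120,-175,0],"angular": [0,0,0]},{"grip": 0,"xyz": [140,-210,0],"angular": [0,0,0]},{"grip": 0,"xyz": [160,-245,0],"angular": [0,0,0]},{"grip": 0,"xyz": [180,-280,0],"angular": [0,0,0]},{"grip": 0,"xyz": [180,-280,0],"angular": [0,0,0]},{"grip": 0,"xyz": [180,-280,0],"angular": [0,0,0]}])

```text
time_s: 15.7
tcp_pos: [0.5911, -0.4286, 0.2081]
ee_rot: [[-0.922, -0.386, -0.002], [-0.386, 0.922, 0.001], [0.001, 0.002, -1.0]]
wrist_force: [0.1, -0.5, 0.1]
gripper_width: 0.004
gripper_force: 0.0
```

```bash
python3 - <<'E' 2>/dev/null
from h import *
for k in H: 
    a=H[k]; H[k]=(a[0],a[1],a[2] if k=="green" else a[2]-.0065)
H["yellow"]=(18,36,H["yellow"][2])
SEED["top"]["yellow"]=(398,177)
locate(); s=r.sense(); print(s["time_s"],s["tcp_pos"],s["wrist_force"])
cv2.imwrite("pics/end.png",np.hstack([cv2.resize(r.capture(n)["img"][:,:,::-1],(400,300)) for n in SEED]))
E
```

```text
miss top green
miss scene red
red [('top', [19, 18, 274], array([ 0.4779, -0.1557,  0.126 ]))]
yellow [('top', [18, 17, 245], array([ 0.6399, -0.0828,  0.096 ])), ('scene', [23, 23, 387], array([ 0.6416, -0.0837,  0.096 ]))]
blue [('top', [17, 16, 217], array([0.6672, 0.1145, 0.076 ])), ('scene', [20, 17, 234], array([0.6692, 0.1144, 0.076 ]))]
green [('scene', [17, 14, 179], array([0.4392, 0.1985, 0.1125]))]
15.8 [ 0.59205294 -0.42699166  0.20906758] [ 0.38477477 -0.09229774  0.22869891]
```

View pics/end.png

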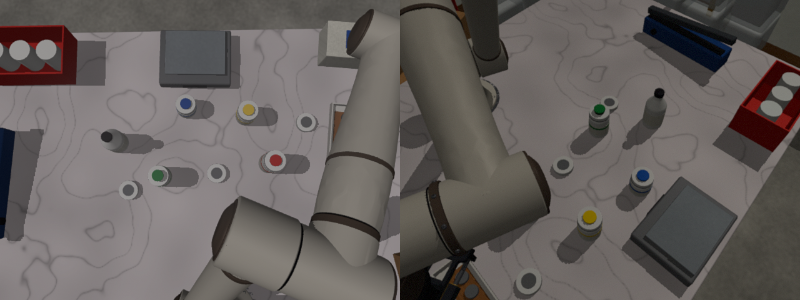

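All the jars, the bottle and the spare lids are in place. The pressed plugs match the home height, green is unmoved and the arm is free.

```bash
python3 -c "
from station import r
print(r.finish_job())"
```

```text
the job is handed in; nothing more can be done
None
```

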